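# Hold the clamp bolt of a model carriage while its nut is run up

## Robot

A 6-joint arm with a two-finger parallel gripper is mounted at the origin on the work surface. World frame = base frame: x ahead of the robot, y to its left, z up, the work surface at z = 0. Lengths are in m, angles in rad, forces in N, time in s.
With the tool pointing down it reaches from about 0.3 to 0.775 m from the base axis. Payload 14.6 kg.
Tool frame: the origin (TCP) lies midway between the tips of the shut fingers; the grasp point (between the pads) lies robot.grasp_offset behind it (robot.grasp_offset is the distance from the TCP to the grasp point, in m); z points along the fingers, y is the direction in which the jaws open and shut (so a half turn about z gives the same grasp; the last joint's range is limited). The gripper opens to 85 mm and grips with 20 to 120 N. Pads are 22 mm wide; open, the fingers measure 114 mm over their backs; the gripper's body (76 mm by 85 mm) begins 54 mm behind the grasp point. The pads swing forward as they close: fully open they stand 13 mm farther back than shut.
Start: joints at [-1.266, 0.3, 1.521, -0, 1.321, -0.067], TCP at [0.2, -0.512, 0.231] pointing down, gripper open.
Joint ranges: [-3.03, 3.03], [-0.79, 2.21], [0.23, 2.52], [-1.04, 4.18], [0, 3.07], [-2.55, 2.55]. Speed limits (rad/s): [2.22, 2.22, 2.57, 3.14, 3.14, 3.14].

## Interface

Orientations are given as a unit quaternion [w, x, y, z].
In Python, from workcell import telemetry, optics, job, robot gives the robot as it stands.
- The arm moves only by the tool servo_tool, never from a script. Its argument "commands" is a list of rows, each an object with "xyz": the shift along the tool's x, y, z in cm, a list of three; "turn": the turn about the tool's z in degrees. A call has 1 to 12 rows; each row shifts and turns the commanded pose from where the row before left it, along the tool's axes as they then stand; what a row does not reach is not made up. A row lasts 1/8 s, in which the tool goes at most 62.5 mm and 10.7 degrees, less where a joint would pass 70% of its speed; a pose out of reach is approached as far as the arm can. A call with a gripper value outside its range is refused whole. "hand" is the finger opening in cm, from 0 to 8.54, set as the call begins (left out, the last holds). The fingers move at their own pace and stop on an object; "force" is the grip in N (left out, the last holds). Time passes only in rows, so rows that do not move let the fingers close. It gives the time, the measured TCP pose, the force and the opening at its end, in the units of the state.
- telemetry.sense(): the state, without advancing time (a new reading comes with each control period).
- optics.read_camera(name): name is "side" or "top" or "wrist"; returns a dict with "color" (480x640x3 uint8, blue, green, red), "fx", "fy", "cx", "cy" (pixels), "k1" (the pictures are not rectified: a ray, as slopes to the right and down, at radius r is drawn at 1 + k1 r^2 times it, then the intrinsics apply), "world_from_camera" (4x4, takes a point from camera to world coordinates). Camera axes: x right, y up, looking along -z (the intrinsics and any distortion apply to the point x, -y, -z); pixel columns grow to the right and rows downward; lengths in m; the calibration is good to about 2 mm. A picture is of the moment at which its call begins. There is no depth.
- job.sign_off(): hands the job in, once; it reports no verdict.
Trained networks look in the newest picture that a camera, given by its name, has taken for a name from the list of things; names that differ only in an ending like _2 or _b are one class to them, and where a whole thing is asked for, a point or a joint stands for the part that bears it (a point fixed in the world has none). Each returns a list of dicts, best first, with "score" (0 to 1); they miss things now and then, are a little off and sometimes report something else, mostly with a low value. They report only what shows in the picture. A call takes as long as a camera call.
- optics.cut_out(query, camera): "mask" (480x640 bool, what is visible of it) and "extent" ([centre column, centre row, width, height] in pixels, round what is visible of it).
The state is a dict: "t": time; "q": joint angles; "joint_velocities": joint speeds; "tau": joint torques, N m; "eef_pos": TCP position; "orientation": TCP orientation; "force": force on the tool from outside, world axes, zero at the start; "torque": the same for the moment, N m; "finger_gap": finger opening in m.
Only numpy, scipy, OpenCV 4.12 (cv2) and the standard library are available. Lean on these libraries where they do the work, as an engineer would, in place of code of your own. Each camera call takes 0.05 s, during which the arm holds its last target. There are 200 camera calls.

## Task

On the jaw-model fixture, first slide the carriage with the plaster model all the way along its rails until it is home against the end stop. Then reach down into the narrow gap behind the upright bracket, grip the hexagonal bolt head hidden there and hold it still, so that the nut runner turns only the nut and no longer the bolt; the job finishes while you are still gripping the head, with the carriage still home. Leave the loose things lying about where they are.

Things in the scene. Friction and masses are not known exactly. Their poses are not given: they have to be found in the camera images.
- head_seat (a point): Centre of the hexagonal steel bolt head, on the bolt's level axis, 78 mm above the table. Axes stay with the fixture, not the bolt: x = bolt axis, away from the bracket; y = the way the carriage slides home; z up. Head 24 mm across flats, 27.7 mm across corners, 22 mm long in x (-11 to +11), on a round collar 18 mm thick that joins it to the bracket. Grip it from above, closing along y.
- fixture: Fixture, origin under it, axes as head_seat; head at (27, 130, 75) mm. Base x -55 to 75, y -190 to 190, 12 thick, with a foot under the runner to x -125. Upright bracket x -12 to 0, top z 105, and rear wall x 54 to 64, top z 95, both y 85 to 175; the gap between is 54 wide, open above and at both y ends. Grey nut runner x -124 to -32 at y 130, top z 97. End stop y 30 to 44, top z 48.
- bolt (a joint): Turn of the bolt, rad: grows at about 0.15 rad/s while the runner drags it round with a slipping torque of 0.05 N m (heavily damped: 0.33 N m per rad/s). A firm grip (15 N or more) on the head at any angle stops it. At multiples of 1.047 rad two flats stand upright, facing +y and -y of head_seat.
- post (a point): Centre of the upright dark round steel post on the carriage, to pinch from above: 18 mm thick, from 32 mm below this point to 22 mm above it; 75 mm above the table. Axes as head_seat; the carriage slides along +y. Carriage deck (90 x 110 mm) 32 mm below this point; the plaster jaw model on it begins 29 mm towards +y and reaches 6 mm below this point's height.
- carriage (a joint): Carriage travel along its rails, m: grows towards the end stop, 0.100 = home against the stop. Sliding takes about 3 N; it stays where it is left.
- cast: small loose plaster jaw model with a row of teeth, 62 x 60 x 27 mm, origin under its middle; a bystander, leave alone
- jar: small closed round jar, 40 mm across, 45 mm tall, origin under its middle; a bystander, leave alone
- knife: slim steel wax knife, 174 mm long, 9 mm thick, lying down, origin under its handle's middle; a bystander, leave alone
- bridge: tiny row of five white crowns, 42 x 10 x 14 mm, origin under its middle; a bystander, leave alone
- bottle: amber bottle, 54 mm across, 130 mm tall, origin under its middle; a bystander, leave alone
- pot: white open cup, 68 mm across, 75 mm tall, origin under its middle; a bystander, leave alone
- big_cast: larger loose plaster jaw model, 71 x 69 x 31 mm, origin under its middle; a bystander, leave alone

How it is judged:
By the outcome, as a careful person would: the job done as asked, in the order asked, and still so for the second after the job is handed in, while the arm keeps its last pose, push and grip.
It also fails if it takes over 48 s, if anything falls off the work surface, if the arm or the gripper's body presses on something with over 40 N, if the wrist force passes 120 N, or if a joint passes its speed limit or range.

## Working session

There is one attempt and no reset: what is moved stays moved. The work goes in short steps, Python scripts to look and compute and a tool call to move; the robot and the scene stay as the last step left them, time stands still between calls to the robot, and variables do not carry over. Pictures are saved under pics/ and viewed, about 8 in all and at most 12, crops included, and the job is handed in when it is done.

Besides the shell and the picture viewer there is one more tool, called after "Emit:" by a JSON object that holds its "method" and its "body", one argument or row to a line. servo_tool: Moves the arm, as the interface text tells. Its arguments: {"type":"object","properties":{"commands":{"type":"array","items":{"type":"object","properties":{"xyz":{"type":"array","items":{"type":"number"}},"turn":{"type":"number"}}}},"hand":{"type":"number"},"force":{"type":"number"}},"required":["commands"]}

```bash
mkdir -p pics; cat > h.py <<'E'
import numpy as np, cv2
from workcell import telemetry, optics, job, robot
def ray(c,u,v):
    K=np.array([[c["fx"],0,c["cx"]],[0,c["fy"],c["cy"]],[0,0,1.]])
    x,y=(u-c["cx"])/c["fx"],(v-c["cy"])/c["fy"]
    a,b=x,y
    for _ in range(20):
        s=1+c["k1"]*(a*a+b*b); a,b=x/s,y/s
    T=np.array(c["world_from_camera"]); return T[:3,3],T[:3,:3]@np.array([a,-b,-1.])
def at_z(c,u,v,z):
    o,d=ray(c,u,v); return o+d*(z-o[2])/d[2]
def proj(c,p):
    T=np.linalg.inv(np.array(c["world_from_camera"])); q=T[:3,:3]@np.array(p)+T[:3,3]
    a,b=q[0]/-q[2],-q[1]/-q[2]; s=1+c["k1"]*(a*a+b*b)
    return c["cx"]+c["fx"]*a*s,c["cy"]+c["fy"]*b*s
E
python3 - <<'E'
from h import *
s=telemetry.sense(); print(s, robot.grasp_offset)
for n in("top","side"):
    c=optics.read_camera(n); cv2.imwrite(f"pics/{n}0.png",c["color"]); print(n,c["k1"],c["fx"],np.round(c["world_from_camera"],3).tolist())
    for q in("fixture","post","head_seat","carriage","bolt"):
        for r in optics.cut_out(q,n)[:2]: print(q,r["score"],np.round(r["extent"],1))
E
```

```text
{'t': 0.0, 'q': array([-1.26561623e+00,  3.00445380e-01,  1.52163370e+00, -4.13523778e-05,
        1.32070397e+00, -6.65896922e-02]), 'joint_velocities': array([-0.00027047, -0.00039838, -0.00052483, -0.00039124,  0.0008085 ,
        0.00050999]), 'tau': array([-1.62312095e-03, -5.43494582e+01, -3.61799383e+01, -1.40376374e-04,
        4.03471378e-03,  8.12379267e-05]), 'eef_pos': array([ 0.19971201, -0.51218518,  0.23071317]), 'orientation': array([-5.88582391e-04,  9.82771970e-01,  1.84821266e-01, -9.07233191e-05]), 'force': array([ 0.46448945, -0.94165686,  0.22689755]), 'torque': array([0.0366744 , 0.05170346, 0.01727588]), 'finger_gap': 0.08539330141699732} 0.0187
top -0.08844356760659698 516.6186370228843 [[-0.031, 0.996, -0.08, 0.467], [-0.999, -0.031, -0.007, -0.003], [-0.009, 0.079, 0.997, 1.292], [0.0, 0.0, 0.0, 1.0]]
fixture 0.61 [284.9 244.9 164.3  87.2]
post 0.62 [314.5 257.3 102.7  44. ]
post 0.31 [494.4 300.6  31.1  29.9]
head_seat 0.64 [283.9 245.6 163.7  84.6]
carriage 0.84 [311.8 256.4  98.5  44.5]
bolt 0.53 [233.8 231.   14.5  27.2]
side -0.0416974813912412 452.4627618930083 [[-0.899, 0.24, -0.366, 0.179], [-0.437, -0.443, 0.783, 0.827], [0.025, 0.864, 0.503, 0.615], [0.0, 0.0, 0.0, 1.0]]
fixture 0.73 [294.6 282.9 150.1 134.8]
post 0.78 [326.4 246.3  71.9  50.4]
head_seat 0.83 [293.6 283.9 149.3 130.1]
carriage 0.7 [325.2 245.1  74.8  55.5]
```

```bash
python3 - <<'E'
import cv2
a=cv2.imread("pics/top0.png")[185:315,190:390]; cv2.imwrite("pics/top0c.png",cv2.resize(a,None,fx=4,fy=4,interpolation=3))
E
```

```text
(no output)
```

View pics/top0.png

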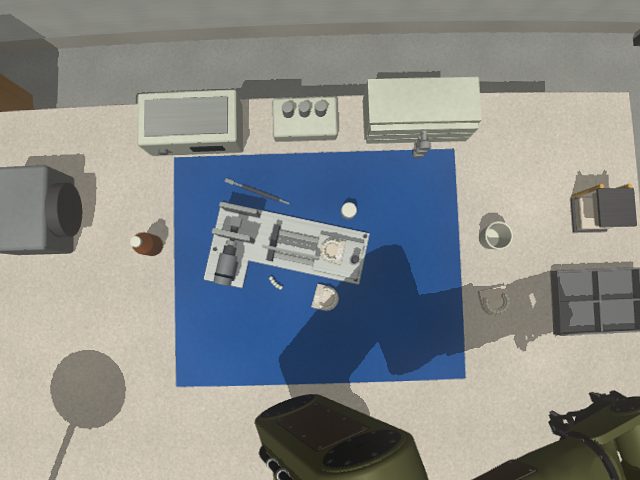

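View pics/side0.png

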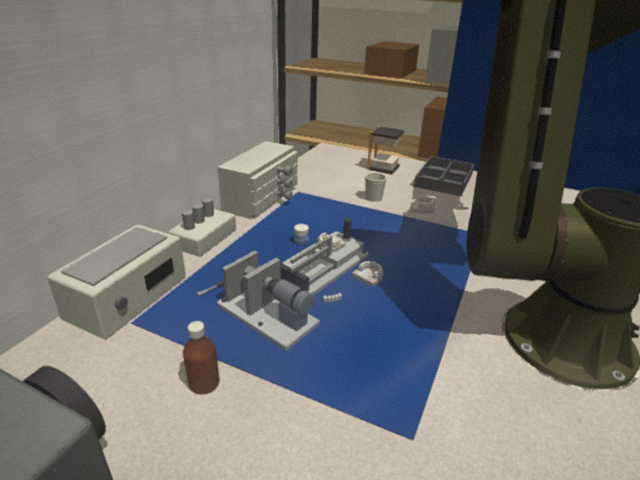

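View crop.

The top view shows the fixture with the runner near (228,262), the bracket and rear wall around (238,215), and the post near (355,258). In the side view the post top is at (348,222).

View pics/top0c.png

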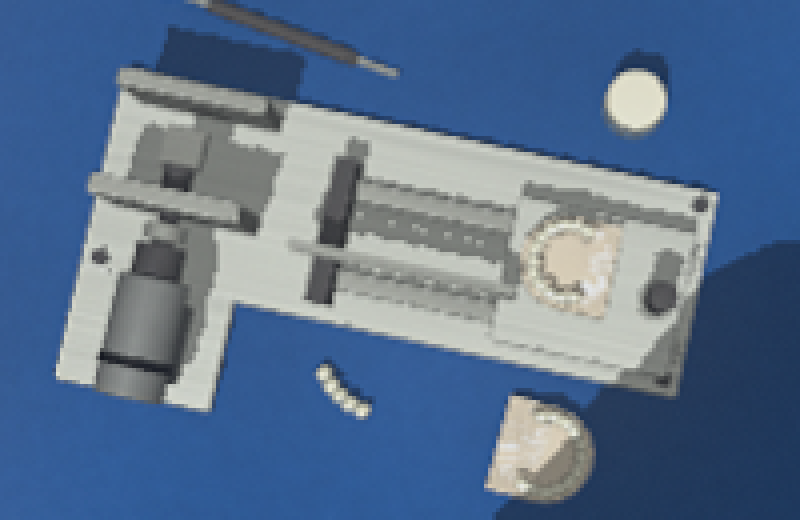

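```bash
cat >> h.py <<'E'
from scipy.optimize import least_squares
def fw(p,L):
    c,s=np.cos(p[2]),np.sin(p[2]); L=np.asarray(L,float)
    return np.array([p[0]+c*L[0]-s*L[1],p[1]+s*L[0]+c*L[1],L[2]])
E
python3 - <<'E'
from h import *
c=optics.read_camera("top")
C=[((75,-190,12),(717,190)),((-55,-190,12),(677,394)),((-125,190,12),(57,378)),((64,175,95),(118,68)),((0,175,105),(90,173)),((0,85,105),(242,207)),((54,175,95),(120,86))]
def res(p): return np.concatenate([np.array(proj(c,fw(p,np.array(l)/1e3)))-(190+x[0]/4,185+x[1]/4) for l,x in C])
p=least_squares(res,[.45,.1,-.2]).x
print(p,np.round(res(p),1).reshape(-1,2).tolist())
print("head",fw(p,[.027,.130,.078]))
P=at_z(c,190+658/4,185+297/4,.097); print("post",P)
d=P[:2]-p[:2]; cs,s=np.cos(p[2]),np.sin(p[2]); print("post local",cs*d[0]+s*d[1],-s*d[0]+cs*d[1])
print("cam proj head",proj(c,fw(p,[.027,.130,.09])))
S=optics.read_camera("side")
im=S["color"].copy()
for l in [(75,-190,12),(-55,-190,12),(-125,190,12),(64,175,95),(0,175,105),(0,85,105),(64,85,95),(-12,85,105),(75,190,12)]:
    u,v=proj(S,fw(p,np.array(l)/1e3)); cv2.circle(im,(int(u*16),int(v*16)),16,(0,0,255),-1,cv2.LINE_AA,4)
u,v=proj(S,P);cv2.circle(im,(int(u),int(v)),1,(0,255,0),-1)
cv2.imwrite("pics/s1.png",cv2.resize(im[200:360,180:400],None,fx=3.6,fy=3.6,interpolation=3))
E
```

```text
[ 0.5599963   0.06910771 -0.23650046] [[0.5, -0.0], [0.2, 0.3], [-0.4, 0.4], [0.3, 0.2], [0.5, -0.0], [0.1, -0.7], [-1.1, -0.2]]
head [0.61670398 0.18916286 0.078     ]
post [ 0.51929982 -0.0867727   0.097     ]
post local -0.0030405626835177807 -0.16107656453065428
cam proj head (np.float64(235.30058809458754), np.float64(221.58851955626545))
```

View pics/s1.png

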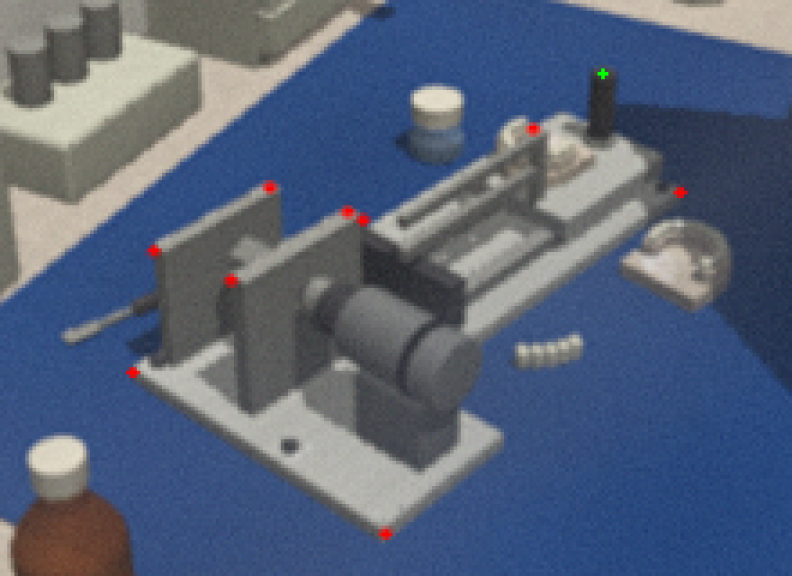

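Fixture pose fits to under 1 px or so, and the side view confirms it. Post is at (0.519, -0.087) and head at (0.617, 0.189). I'll move above the post with the jaws along fixture x.

Emit:
{"method": "servo_tool", "body": {
  "commands": [
    {"xyz": [5.03, -3.11, 0]},
    {"xyz": [5.03, -3.11, 0]},
    {"xyz": [5.03, -3.11, 0]},
    {"xyz": [5.03, -3.11, 0]},
    {"xyz": [5.03, -3.11, 0]},
    {"xyz": [5.03, -3.11, 0]},
    {"xyz": [5.03, -3.11, 0]},
    {"xyz": [5.03, -3.11, 0]},
    {"xyz": [5.03, -3.11, 0]},
    {"turn": -9.2},
    {"turn": -9.2},
    {"turn": -9.2}
  ],
  "hand": 6.0
}}

```text
validation failed for argument at $.co...
```

Emit:
{"method": "servo_tool", "body": {
  "commands": [
    {"turn": -9.2},
    {"turn": -9.2},
    {"turn": -9.1},
    {"xyz": [0, 0, 4]},
    {"xyz": [0, 0, 3]},
    {"xyz": [0, 0, 0]},
    {"xyz": [0, 0, 0]}
  ]
}}

```text
validation failed for argument at $.co...
```

```bash
cat > st.py <<'E'
from h import *
def st():
    s=telemetry.sense(); w,x,y,z=s["orientation"]; th=np.degrees(2*np.arctan2(y,x))-90
    print("t",s["t"],"pos",s["eef_pos"].round(4),"tooly ang",round(th,2),"F",s["force"].round(1),"gap",s["finger_gap"],"q6",s["q"][5])
    return s
E
python3 - <<'E'
from st import *
st()
c=optics.read_camera("wrist"); 
u,v=proj(c,[.5193,-.0868,.097]); im=c["color"]; cv2.circle(im,(int(u),int(v)),4,(0,0,255),1); cv2.imwrite("pics/w1.png",im)
for r in optics.cut_out("post","wrist"): print(r["score"],r["extent"])
print(u,v)
E
```

```text
t 0.7 pos [ 0.1998 -0.5124  0.2313] tooly ang -68.7 F [ 0.1 -0.1 -0.2] gap 0.08537963624740767 q6 -0.06659212837508498
-521.7909030255512 -1073.7764353297812
```

View pics/w1.png

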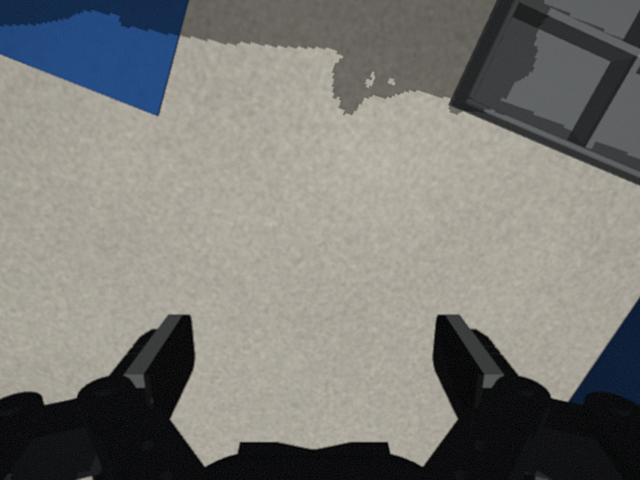

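The moves were refused, probably because every row needs both fields. The wrist view shows only bare bench and the open fingers at (170,370) and (470,370). I'll retry with both fields in each row.

Emit:
{"method": "servo_tool", "body": {
  "commands": [
    {"xyz": [5.03, -3.11, 0], "turn": 0},
    {"xyz": [5.03, -3.11, 0], "turn": 0},
    {"xyz": [5.03, -3.11, 0], "turn": 0},
    {"xyz": [5.03, -3.11, 0], "turn": 0},
    {"xyz": [5.03, -3.11, 0], "turn": 0},
    {"xyz": [5.03, -3.11, 0], "turn": 0},
    {"xyz": [5.03, -3.11, 0], "turn": 0},
    {"xyz": [5.03, -3.11, 0], "turn": 0},
    {"xyz": [5.03, -3.11, 0], "turn": 0},
    {"xyz": [0, 0, 0], "turn": -9.2},
    {"xyz": [0, 0, 0], "turn": -9.2},
    {"xyz": [0, 0, 0], "turn": -9.2}
  ],
  "hand": 6.0
}}

```text
t: 2.3
eef_pos: [0.5199, -0.087, 0.2312]
orientation: [-0.0, 0.909, 0.417, -0.0]
force: [-0.5, 0.1, -0.5]
finger_gap: 0.06
```

Emit:
{"method": "servo_tool", "body": {
  "commands": [
    {"xyz": [0, 0, 0], "turn": -9.2},
    {"xyz": [0, 0, 0], "turn": -9.2},
    {"xyz": [0, 0, 0], "turn": -9.1},
    {"xyz": [0, 0, 4], "turn": 0},
    {"xyz": [0, 0, 3], "turn": 0},
    {"xyz": [0, 0, 0], "turn": 0},
    {"xyz": [0, 0, 0], "turn": 0}
  ]
}}

```text
t: 3.18
eef_pos: [0.5204, -0.0873, 0.1626]
orientation: [0.001, 0.786, 0.618, 0.001]
force: [0.3, -0.5, -0.3]
finger_gap: 0.0601
```

```bash
python3 - <<'E'
from st import *
st()
c=optics.read_camera("wrist"); 
u,v=proj(c,[.5193,-.0868,.097]); im=c["color"]; cv2.circle(im,(int(u),int(v)),4,(0,0,255),1); cv2.imwrite("pics/w2.png",im)
for r in optics.cut_out("post","wrist"): print(r["score"],r["extent"])
print(u,v)
E
```

```text
t 3.175 pos [ 0.5204 -0.0873  0.1626] tooly ang -13.6 F [ 0.3 -0.5 -0.3] gap 0.0600991199085826 q6 0.0017057228850355217
0.64 [315.1, 140.2, 148.3, 280.4]
0.56 [334.4, 140.4, 208.5, 280.8]
311.2396418373421 260.3450879432111
```

View pics/w2.png

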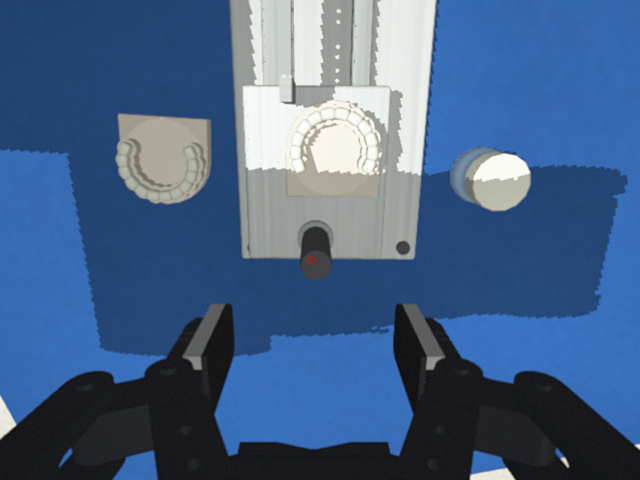

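The post top shows at (316,264), about 5 px from the prediction at (311,260). That is roughly 1–2 mm, so no correction is needed for a 60 mm opening. I'll descend and grip.

Emit:
{"method": "servo_tool", "body": {
  "commands": [
    {"xyz": [0, 0.1, 4], "turn": 0},
    {"xyz": [0, 0, 4], "turn": 0},
    {"xyz": [0, 0, 2.1], "turn": 0},
    {"xyz": [0, 0, 0], "turn": 0}
  ]
}}

```text
t: 3.78
eef_pos: [0.5206, -0.0874, 0.06]
orientation: [-0.001, 0.786, 0.618, -0.0]
force: [0.0, 0.2, 0.5]
finger_gap: 0.0603
```

Emit:
{"method": "servo_tool", "body": {
  "commands": [
    {"xyz": [0, 0, 0], "turn": 0},
    {"xyz": [0, 0, 0], "turn": 0},
    {"xyz": [0, 0, 0], "turn": 0},
    {"xyz": [0, 0, 0], "turn": 0},
    {"xyz": [0, 0, 0], "turn": 0},
    {"xyz": [0, 0, 0], "turn": 0}
  ],
  "hand": 0,
  "force": 30
}}

```text
t: 4.53
eef_pos: [0.5218, -0.0876, 0.0616]
orientation: [0.001, 0.786, 0.618, 0.001]
force: [1.9, -0.0, 6.6]
finger_gap: 0.0168
```

Emit:
{"method": "servo_tool", "body": {
  "commands": [
    {"xyz": [0.5, 0, 0], "turn": 0},
    {"xyz": [0.9, 0, 0], "turn": 0},
    {"xyz": [0.9, 0, 0], "turn": 0},
    {"xyz": [0.9, 0, 0], "turn": 0},
    {"xyz": [0.9, 0, 0], "turn": 0},
    {"xyz": [0.9, 0, 0], "turn": 0},
    {"xyz": [0.9, 0, 0], "turn": 0},
    {"xyz": [0.9, 0, 0], "turn": 0},
    {"xyz": [0.9, 0, 0], "turn": 0},
    {"xyz": [0.9, 0, 0], "turn": 0},
    {"xyz": [0.4, 0, 0], "turn": 0},
    {"xyz": [0, 0, 0], "turn": 0}
  ]
}}

```text
t: 6.02
eef_pos: [0.5435, 0.0002, 0.0616]
orientation: [0.001, 0.786, 0.619, 0.002]
force: [8.2, 0.6, 4.3]
finger_gap: 0.0172
```

Emit:
{"method": "servo_tool", "body": {
  "commands": [
    {"xyz": [0.3, 0, 0], "turn": 0},
    {"xyz": [0.2, 0, 0], "turn": 0},
    {"xyz": [0, 0, 0], "turn": 0}
  ]
}}

```text
t: 6.4
eef_pos: [0.5447, 0.0047, 0.0616]
orientation: [0.001, 0.786, 0.618, 0.001]
force: [7.0, -2.0, 2.6]
finger_gap: 0.0175
```

Emit:
{"method": "servo_tool", "body": {
  "commands": [
    {"xyz": [0.3, 0, 0], "turn": 0},
    {"xyz": [0.2, 0, 0], "turn": 0},
    {"xyz": [0, 0, 0], "turn": 0}
  ]
}}

```text
t: 6.78
eef_pos: [0.5458, 0.009, 0.0616]
orientation: [0.002, 0.786, 0.618, 0.001]
force: [6.5, -6.3, 4.3]
finger_gap: 0.0169
```

Emit:
{"method": "servo_tool", "body": {
  "commands": [
    {"xyz": [0.2, 0, 0], "turn": 0},
    {"xyz": [0, 0, 0], "turn": 0}
  ]
}}

```text
t: 7.02
eef_pos: [0.5458, 0.0091, 0.0615]
orientation: [0.002, 0.786, 0.618, -0.0]
force: [0.7, -22.2, 7.0]
finger_gap: 0.0173
```

Motion stopped with a force of about 22 N, so the carriage is home after about 99.6 mm of travel. Release and lift.

Emit:
{"method": "servo_tool", "body": {
  "commands": [
    {"xyz": [0, 0, 0], "turn": 0},
    {"xyz": [0, 0, 0], "turn": 0},
    {"xyz": [0, 0, 0], "turn": 0},
    {"xyz": [0, 0, 0], "turn": 0},
    {"xyz": [0, 0, -4], "turn": 0},
    {"xyz": [0, 0, -5], "turn": 0},
    {"xyz": [0, 0, -5], "turn": 0},
    {"xyz": [0, 0, 0], "turn": 0}
  ],
  "hand": 5.5
}}

```text
t: 8.02
eef_pos: [0.5462, 0.0118, 0.2041]
orientation: [0.002, 0.786, 0.618, 0.003]
force: [1.3, -0.4, -1.0]
finger_gap: 0.0549
```

```bash
python3 - <<'E'
from st import *
s=st(); p=[.55999,.06911,-.2365]
d=fw(p,[.027,.130,.078])[:2]-s["eef_pos"][:2]
w,x,y,z=s["orientation"]; th=2*np.arctan2(y,x)-np.pi/2
Y=np.array([np.cos(th),np.sin(th)]); X=np.array([-Y[1],Y[0]])
print("d tool x,y",d@X,d@Y)
c=optics.read_camera("top"); im=c["color"]
# dist carriage edge to stop: predicted home post top
h=fw(p,[-.003,-.061,.097]); u,v=proj(c,h); cv2.circle(im,(int(u),int(v)),1,(0,0,255),-1)
cv2.imwrite("pics/top2.png",cv2.resize(im[185:315,190:390],None,fx=4,fy=4,interpolation=3))
E
```

```text
t 8.025 pos [0.5462 0.0118 0.2041] tooly ang -13.59 F [ 1.3 -0.4 -1. ] gap 0.054855454537108994 q6 0.191647820909436
d tool x,y 0.18896753428888202 0.026893835309759504
```

View pics/top2.png

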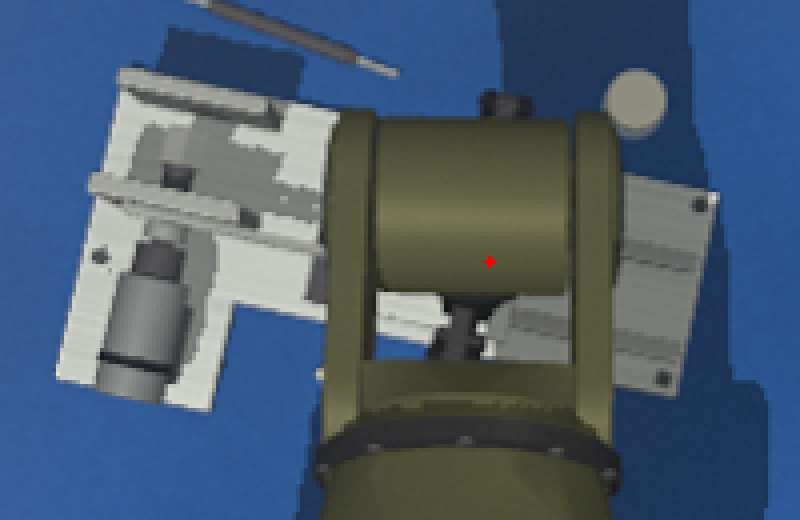

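The arm hides the carriage for now. Next: go above the head and turn 90°, which keeps q6 within range.

Emit:
{"method": "servo_tool", "body": {
  "commands": [
    {"xyz": [4.7, 0.7, 0], "turn": 0},
    {"xyz": [4.8, 0.7, 0], "turn": 0},
    {"xyz": [4.7, 0.7, 0], "turn": 0},
    {"xyz": [4.7, 0.6, 0], "turn": 0},
    {"xyz": [0, 0, 0], "turn": -10},
    {"xyz": [0, 0, 0], "turn": -10},
    {"xyz": [0, 0, 0], "turn": -10},
    {"xyz": [0, 0, 0], "turn": -10},
    {"xyz": [0, 0, 0], "turn": -10},
    {"xyz": [0, 0, 0], "turn": -10},
    {"xyz": [0, 0, 0], "turn": -10},
    {"xyz": [0, 0, 0], "turn": -10}
  ]
}}

```text
t: 9.57
eef_pos: [0.615, 0.189, 0.1983]
orientation: [-0.001, 0.202, 0.979, -0.001]
force: [-0.0, 0.3, -0.3]
finger_gap: 0.055
```

Emit:
{"method": "servo_tool", "body": {
  "commands": [
    {"xyz": [0, 0, 0], "turn": -10},
    {"xyz": [0, 0, 0], "turn": 0}
  ]
}}

```text
t: 9.82
eef_pos: [0.6151, 0.189, 0.1986]
orientation: [-0.001, 0.119, 0.993, -0.0]
force: [-0.1, -1.5, 0.9]
finger_gap: 0.0556
```

```bash
python3 - <<'E'
from st import *
s=st(); p=[.55999,.06911,-.2365]
c=optics.read_camera("wrist"); im=c["color"]
for l in [(27,130,75),(0,175,105),(0,85,105),(-12,85,105),(-12,175,105),(54,175,95),(54,85,95),(38,130,87),(16,130,87)]:
    u,v=proj(c,fw(p,np.array(l)/1e3)); print(l,round(u),round(v)); cv2.circle(im,(int(u),int(v)),3,(0,0,255),-1)
cv2.imwrite("pics/w3.png",im)
E
```

```text
t 9.825 pos [0.6151 0.189  0.1986] tooly ang 76.34 F [-0.1 -1.5  0.9] gap 0.05564823702396884 q6 -1.0912287898426902
(27, 130, 75) 315 235
(0, 175, 105) 391 204
(0, 85, 105) 238 205
(-12, 85, 105) 237 184
(-12, 175, 105) 393 184
(54, 175, 95) 384 283
(54, 85, 95) 245 283
(38, 130, 87) 315 256
(16, 130, 87) 315 223
```

View pics/w3.png

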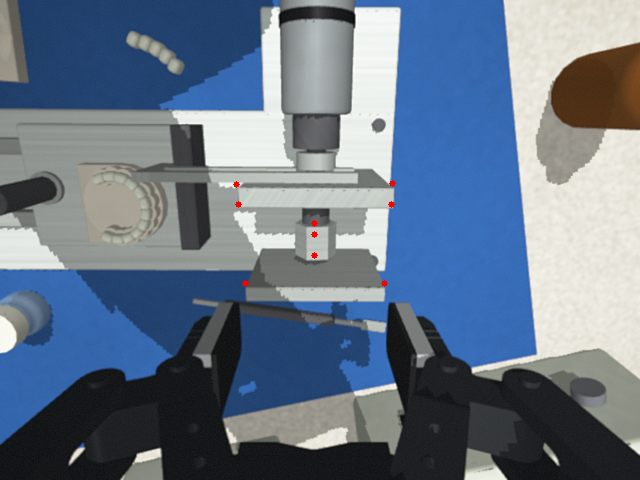

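The head shows at (316,242), where it was predicted. The bracket and wall are off by 2–5 px (about 2 mm), within the 16 mm clearance each side. The carriage deck reaches the stop at about column 172. Descend into the gap.

Emit:
{"method": "servo_tool", "body": {
  "commands": [
    {"xyz": [-0.2, 0, 3], "turn": 0},
    {"xyz": [0, 0, 3], "turn": 0},
    {"xyz": [0, 0, 3], "turn": 0},
    {"xyz": [0, 0, 2.5], "turn": 0},
    {"xyz": [0, 0, 1.5], "turn": 0},
    {"xyz": [0, 0, 0.9], "turn": 0},
    {"xyz": [0, 0, 0], "turn": 0}
  ]
}}

```text
t: 10.75
eef_pos: [0.6174, 0.1886, 0.0611]
orientation: [-0.0, 0.119, 0.993, -0.0]
force: [-0.4, -0.5, -0.8]
finger_gap: 0.0551
```

Emit:
{"method": "servo_tool", "body": {
  "commands": [
    {"xyz": [0, 0, 0], "turn": 0},
    {"xyz": [0, 0, 0], "turn": 0},
    {"xyz": [0, 0, 0], "turn": 0},
    {"xyz": [0, 0, 0], "turn": 0},
    {"xyz": [0, 0, 0], "turn": 0},
    {"xyz": [0, 0, 0], "turn": 0}
  ],
  "hand": 0,
  "force": 40
}}

```text
t: 11.5
eef_pos: [0.6181, 0.1894, 0.0625]
orientation: [0.001, 0.118, 0.993, 0.001]
force: [0.7, 5.1, 2.6]
finger_gap: 0.0262
```

Emit:
{"method": "servo_tool", "body": {
  "commands": [
    {"xyz": [0, 0, 0], "turn": 0},
    {"xyz": [0, 0, 0], "turn": 0},
    {"xyz": [0, 0, 0], "turn": 0},
    {"xyz": [0, 0, 0], "turn": 0},
    {"xyz": [0, 0, 0], "turn": 0},
    {"xyz": [0, 0, 0], "turn": 0},
    {"xyz": [0, 0, 0], "turn": 0},
    {"xyz": [0, 0, 0], "turn": 0}
  ]
}}

```text
t: 12.5
eef_pos: [0.6181, 0.1893, 0.0625]
orientation: [0.001, 0.118, 0.993, 0.001]
force: [0.7, 4.3, 3.0]
finger_gap: 0.0257
```

```bash
python3 - <<'E'
from st import *
st(); p=[.55999,.06911,-.2365]
c=optics.read_camera("wrist"); a=c["color"]
s=optics.read_camera("side"); b=s["color"].copy()
u,v=proj(s,fw(p,[-.003,-.061,.097])); cv2.circle(b,(int(u),int(v)),1,(0,0,255),-1); print(u,v)
b=cv2.resize(b[200:360,180:400],(640,465),interpolation=3)
cv2.imwrite("pics/ws.png",np.vstack([cv2.resize(a,(400,300)),cv2.resize(b,(400,300))]))
E
```

```text
t 12.5 pos [0.6181 0.1893 0.0625] tooly ang 76.41 F [0.7 4.3 3. ] gap 0.025692317749020005 q6 -1.0935613420283163
321.4215837819102 235.83543606974135
```

View pics/ws.png

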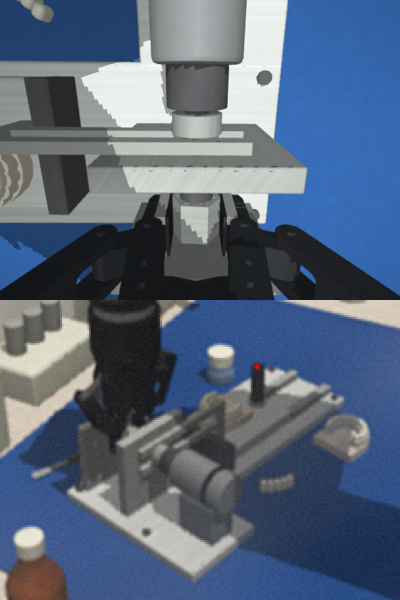

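The wrist view shows the pads either side of the head, and the side view shows the post exactly at its predicted home spot. I'll firm up the grip and check that the opening stays constant.

Emit:
{"method": "servo_tool", "body": {
  "commands": [
    {"xyz": [0, 0, 0], "turn": 0},
    {"xyz": [0, 0, 0], "turn": 0},
    {"xyz": [0, 0, 0], "turn": 0},
    {"xyz": [0, 0, 0], "turn": 0},
    {"xyz": [0, 0, 0], "turn": 0},
    {"xyz": [0, 0, 0], "turn": 0},
    {"xyz": [0, 0, 0], "turn": 0},
    {"xyz": [0, 0, 0], "turn": 0}
  ],
  "force": 60
}}

```text
t: 13.6
eef_pos: [0.6181, 0.1894, 0.0625]
orientation: [0.001, 0.118, 0.993, 0.001]
force: [1.1, 5.2, 3.9]
finger_gap: 0.0253
```

```bash
cat > d.py <<'E'
from st import *
g=[];I=[]
for i in range(12):
    c=optics.read_camera("wrist"); g.append(telemetry.sense()["finger_gap"]*1e3); I.append(cv2.cvtColor(c["color"],cv2.COLOR_BGR2GRAY).astype(float))
st(); print(np.round(g,2)); a,b=np.mean(I[:4],0),np.mean(I[-4:],0); d=abs(a-b)
print("head diff",d[300:400,270:350].mean(),"bg",d[60:160,450:600].mean())
np.save("w_%d.npy"%(telemetry.sense()["t"]*100),np.mean(I,0))
E
python3 d.py
```

```text
t 14.2 pos [0.6181 0.1894 0.0626] tooly ang 76.41 F [0.7 5.8 3.8] gap 0.024929629725343544 q6 -1.0935613354012073
[24.89 25.01 25.16 25.04 25.33 25.24 25.2  25.13 25.04 24.84 25.22 24.93]
head diff 0.8590625 bg 0.6770666666666667
```

Emit:
{"method": "servo_tool", "body": {
  "commands": [
    {"xyz": [0, 0, 0], "turn": 0},
    {"xyz": [0, 0, 0], "turn": 0},
    {"xyz": [0, 0, 0], "turn": 0},
    {"xyz": [0, 0, 0], "turn": 0},
    {"xyz": [0, 0, 0], "turn": 0},
    {"xyz": [0, 0, 0], "turn": 0},
    {"xyz": [0, 0, 0], "turn": 0},
    {"xyz": [0, 0, 0], "turn": 0}
  ]
}}

```text
t: 15.2
eef_pos: [0.6181, 0.1894, 0.0625]
orientation: [0.001, 0.118, 0.993, 0.001]
force: [0.2, 5.0, 4.3]
finger_gap: 0.025
```

```bash
python3 d.py; python3 - <<'E'
import numpy as np,glob
f=sorted(glob.glob("w_*.npy"));a,b=map(np.load,f); d=abs(a-b); print(f,"head",d[300:400,270:350].mean(),d[300:400,270:350].max(),"bg",d[60:160,450:600].mean())
E
```

```text
t 15.8 pos [0.6181 0.1894 0.0625] tooly ang 76.41 F [1.5 6.2 3.5] gap 0.024945226394566023 q6 -1.09355048917671
[25.15 25.22 25.01 24.95 24.93 25.36 25.02 25.21 24.87 25.4  24.57 24.95]
head diff 0.7884375 bg 0.6824166666666667
['w_1420.npy', 'w_1580.npy'] head 0.45030208333333327 7.0 bg 0.39407222222222216
```

Stationary: the gap is steady at about 25.1 mm and the head's image doesn't change over 1.6 s (0.24 rad would show). Handing in.

```bash
python3 -c "
from workcell import job; print(job.sign_off())"
```

```text
the job is handed in; nothing more can be done
None
```

The carriage is home against its stop, and the job was handed in at about 16 s with the gripper still holding the bolt head. No verdict was reported.

- **Carriage:** I pinched the post and slid it about 99.6 mm, until it stopped moving with about 22 N against the stop. After I let go, the side view showed the post at its predicted home spot.
- **Bolt head:** I gripped it from above with the jaws closing along fixture y, first at 40 N and then at 60 N. The opening was 26.2 mm at first, so the head was caught slightly off its flats. It settled at about 25.1 mm after I firmed the grip.
- **Is it holding?** Over the last 1.6 s the opening stayed at 25.1 mm, give or take 0.4 mm of noise. The head's image changed no more than the background, so the bolt is no longer turning.
- **Loose things:** I moved none of them knowingly. The final pictures show the jar, bottle and bridge in place; I did not check each item separately.
- **Disagreements:** From above the head, the wrist camera put the bracket and rear wall about 2 mm off my fit, within the roughly 16 mm clearance. My first two move calls were refused for their format, and nothing moved.

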